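# Couple up to the tester's tilted grease nipple and hold

## Task

Pull the drawer of the grey unit well open by its handle and take out the red-gripped grease coupler. Press its socket squarely onto the brass grease nipple that leans out of the white tester base, in line with the nipple, until the nipple snaps right down, and finish still gripping the coupler and holding it pressed home against the nipple's spring. Leave the other things on the bench where they are.

Things in the scene. Friction and masses are not known exactly. Their poses are not given: they have to be found in the camera images.
- chest: fixed grey bench drawer unit with one blue-fronted drawer, 220 deep (x) x 240 wide (y) x 130 mm tall; origin at the centre of its underside; its front faces its own -x. It stands either left or right of the robot's middle line, the tester on the other side.
- chest_drawer0 (a joint): how far the drawer is pulled out along the unit's -x, m: 0 closed, at most 0.149; slides with about 1 N friction plus light damping. A brass weight, not needed, rides in its back half. Inside it is about 175 (x) x 198 (y) mm with its floor 22 mm above the bench; its walls reach 108 mm above the bench and its front panel 118 mm.
- chest_drawer0_handle (a point): middle of the drawer's steel bar handle, which moves with the drawer: a horizontal bar 120 mm long along the unit's y, about 12 mm thick or less, 35 mm in front of the drawer's face and 38 mm below the unit's top; axes as the unit's
- coupler: loose grease coupler, 0.2 kg, 75 mm tall, standing mouth down in the front half of the drawer (65 to 85 mm behind the outer front face, up to 55 mm off the middle). Origin: centre of its mouth (lower end); z up its axis. Steel barrel 36 mm diameter, z 0 to 26 mm, with a socket 22 mm wide, 14 mm deep in the mouth; above it a red square grip 24 x 24 mm, flats facing x and y, z 26 to 75 mm.
- coupler_seat (a point): centre of the floor of the coupler's socket, on its axis 14 mm above the mouth; axes as the coupler's
- tester: fixed white tester base, 200 mm wide (y): apron 32 mm tall from x -210 to -80 mm, housing 95 mm tall from x -85 to 100 mm; origin on the bench under the housing, front faces its own -x. On the apron a grey post, 38 mm diameter, with a dark 28 mm collar leans 0.5 rad from vertical towards -x; the collar's top centre is at (-160, 0, 85) mm; the nipple sticks out of it.
- nipple_tip (a point): centre of the top of the brass grease nipple's head (head 16 mm diameter, 7 mm high, on a 10 mm stem); z is the nipple's axis, pointing out of the collar, 0.5 rad from vertical towards the tester's -x. At rest it stands 28 mm out of the collar; it moves with the nipple.
- nipple (a joint): how far the nipple is pushed into its collar along its axis, m: 0 at rest, 0.010 at the stop. Spring with a snap: the resistance is 3 N at first, peaks at about 13 N near 0.004, then falls to about 6 N at the stop. Past the peak it drops home; when let go it springs back out. At full press the coupler's mouth still clears the collar by 4 mm.
- cup: bystander: white open cup 72 mm across, 80 mm tall, on the bench at the far right; origin under its centre
- bottle: bystander: blue bottle 60 mm diameter, 150 mm tall, on the bench at the far left; origin under its centre
- driver: bystander: screwdriver lying on the bench at the right
- test_weight: bystander: steel cylinder 50 mm diameter, 30 mm tall, on top of the drawer unit, about midway front to back; origin under its centre
- die_ring: bystander: brass ring 44 mm diameter, 12 mm tall, lying on the bench near the middle, close to the robot; origin under its centre

How it is judged:
On the way, in this order (a step that is already met when the one before it is completed fails the run):
1. the drawer is pulled at least 80 mm open with the coupler still standing in it (value of joint chest_drawer0 above 0.08 m and height (world z) of coupler below 0.035 m), for 0.2 s.
2. the coupler is lifted out in the gripper, clear of the drawer (height (world z) of coupler above 0.125 m and contact force between the fingers and coupler above 2 N), for 0.2 s.
3. the coupler is pressed squarely on the nipple until it has snapped down (value of joint nipple above 0.008 m and angle between the z axis of coupler and the z axis of nipple_tip, either way round below 0.14 rad and distance between coupler_seat and nipple_tip below 0.0055 m and contact force between coupler and tester above 2.5 N and contact force between the fingers and coupler above 2 N), for 0.2 s.
At the end, for the whole second after the job is handed in: The gripper still holds the coupler (over 2 N), its socket seated on the nipple's head (socket floor within 5.5 mm of the tip), in line with the nipple within 0.14 rad, pushing with more than 2.5 N, the nipple at least 8 mm down, everything still (all of step 3 and height (world z) of coupler above 0.06 m and linear speed of coupler below 0.03 m/s and contact force between coupler and chest below 0.5 N); the arm keeps its last pose, push and grip.
It fails at once if a bystander on the bench or on the drawer unit is shifted by more than 50 mm (distance of any of cup, bottle, driver, test_weight, die_ring from where it was at the start of the episode above 0.05 m).
It also fails if it takes over 61 s, if anything falls off the work surface, if the arm or the gripper's body presses on something with over 40 N, if the wrist force passes 120 N, or if a joint passes its speed limit or range.

## Robot

A 6-joint arm with a two-finger parallel gripper is mounted at the origin on the work surface. World frame = base frame: x ahead of the robot, y to its left, z up, the work surface at z = 0. Lengths are in m, angles in rad, forces in N, time in s.
With the tool pointing down it reaches from about 0.3 to 0.875 m from the base axis. Payload 6.4 kg.
Tool frame: the origin (TCP) lies on the centre line of the jaws, within the pads' length; the fingertips stand 19 mm ahead of it and the grasp point (between the pads) is the TCP (tcp_to_tips is the distance from the TCP to the fingertips, in m); z points along the fingers, y is the line along which they close (so a half turn about z gives the same grasp; the last joint's range is limited). The gripper opens to 85 mm and grips with 20 to 120 N. Pads are 22 mm wide; open, the fingers measure 114 mm over their backs; the gripper's body (76 mm by 85 mm) begins 54 mm behind the grasp point. The pads swing forward as they close: fully open they stand 13 mm farther back than shut.
Start: joints at [0.93, 0.181, 1.607, -0, 1.354, -0.206], TCP at [0.242, 0.522, 0.25] pointing down, gripper open.
Joint ranges: [-2.99, 2.99], [-0.89, 2.07], [0.3, 2.58], [-1.14, 4.28], [0, 2.63], [-3.12, 3.12]. Speed limits (rad/s): [2.57, 2.57, 3.01, 3.14, 3.14, 3.14].

## Interface

Orientations are given as a rotation vector (axis times angle).
In Python, from rig import state, grab_frame, get_calibration, finish_job, tcp_to_tips gives the robot as it stands.
- The arm moves only by the shell command python3 -m inch 'ROWS' [FORCE]. ROWS is JSON, one flat list of numbers, 5 for each row, row after row: the opening, from 0 (shut) to 1 (fully open), then the shift along the world's x, y, z normalised to -1 to 1, where 1 is 1 m, then the turn about the world's z normalised to -1 to 1, where 1 is 90 degrees. In form: [fingers, x, y, z, yaw, fingers, x, y, z, yaw, ...]. A call has 1 to 20 rows; each row is the pose to reach, as a shift and turn from the pose commanded when the call began; what a row does not reach only later rows make up. A row lasts 1/10 s, in which the tool goes at most 50 mm and 8.59 degrees, less where a joint would pass 70% of its speed; a pose out of reach is approached as far as the arm can. A call with a number of a shift or a turn outside -1 to 1 is refused whole. A call with a gripper value outside its range is refused whole. The fingers move at their own pace and stop on an object; FORCE is the grip in N (left out, the last holds). Time passes only in rows, so rows that repeat a pose let the fingers close. It gives the time, the measured TCP pose, the force, the opening and the grip force at its end, in the units of the state.
- state(): the state, without advancing time (a new reading comes with each control period).
- grab_frame(name): name is "side" or "top" or "wrist"; returns (picture, depth): 400x640x3 uint8, red, green, blue; 400x640 float32, m along the optical axis (not along the pixel's ray), 0 where there is no reading.
- get_calibration(name): a dict with "intrinsics" (3x3 intrinsics, pixels), "dist_coeffs" ([k1, k2, p1, p2, k3] as OpenCV has them; the pictures are not rectified), "extrinsics" (4x4, takes a point from world to camera coordinates); the wrist camera has in their place "T_tool_cam" (4x4, takes a point from camera to tool coordinates, whose origin is the TCP and whose axes are the flange's). Camera axes: x right, y down, z forward; pixel columns grow to the right and rows downward; lengths in m; the calibration is good to about 2 mm. A picture is of the moment at which its call begins: read the wrist's pose just before it. get_calibration takes no time and is no camera call.
- finish_job(): hands the job in; it is judged then, once.
The state is a dict: "clock": time; "joints": joint angles; "qd": joint speeds; "joint_efforts": joint torques, N m; "ee_pos": TCP position; "eef_rot": TCP orientation; "contact_force": force on the tool from outside, world axes, zero at the start; "ft_torque": the same for the moment, N m; "finger_gap": opening from 0.0 (shut) to 1.0 (fully open); "grip_force": force on a finger pad.
Only numpy, scipy, OpenCV 4.12 (cv2) and the standard library are available. Lean on these libraries where they do the work, as an engineer would, in place of code of your own. Each camera call takes 0.05 s, during which the arm holds its last target. There are 200 camera calls.

## Working session

There is one attempt and no reset: what is moved stays moved. The work goes in short steps, Python scripts to look and compute and a shell command to move; the robot and the scene stay as the last step left them, time stands still between calls to the robot, and variables do not carry over. Pictures are saved under pics/ and viewed, at most 10 in all, crops included, and the job is handed in when it is done.

```bash
mkdir -p pics
cat > h.py <<'E'
import numpy as np, cv2
from scipy.spatial.transform import Rotation as R
from rig import state, grab_frame, get_calibration
def cam(name, st=None):
    c=get_calibration(name); K=np.array(c["intrinsics"]); d=np.array(c["dist_coeffs"])
    if name=="wrist":
        st=st or state(); T=np.eye(4); T[:3,:3]=R.from_rotvec(st["eef_rot"]).as_matrix(); T[:3,3]=st["ee_pos"]
        W=T@np.array(c["T_tool_cam"])
    else: W=np.linalg.inv(np.array(c["extrinsics"]))
    return K,d,W
def rays(C,px):
    K,d,W=C; u=cv2.undistortPoints(np.float64(px).reshape(-1,1,2),K,d)[:,0]
    v=np.c_[u,np.ones(len(u))]@W[:3,:3].T
    return W[:3,3],v
def onplane(C,px,z):
    o,v=rays(C,px); return o+v*((z-o[2])/v[:,2])[:,None]
def cloud(C,dep):  # world point per pixel
    K,d,W=C; h,w=dep.shape; g=np.stack(np.meshgrid(np.arange(w),np.arange(h)),-1).reshape(-1,2)
    o,v=rays(C,g); P=o+v*dep.reshape(-1,1); P[dep.reshape(-1)==0]=np.nan
    return P.reshape(h,w,3)
def project(C,P):
    K,d,W=C; E=np.linalg.inv(W); return cv2.projectPoints(np.float64(P).reshape(-1,1,3),cv2.Rodrigues(E[:3,:3])[0],E[:3,3],K,d)[0][:,0]
E
python3 - <<'E'
from h import *
for n in ("top","side"):
    C=cam(n); p,d=grab_frame(n); np.savez(f"{n}0.npz",p=p,d=d)
    cv2.imwrite(f"pics/{n}0.png",p[...,::-1]); print(n,C[2].round(3).tolist(),(d>0).mean())
print(state(), get_calibration("wrist")["T_tool_cam"])
E
```

```text
top [[-0.008, -0.98, 0.199, 0.297], [-1.0, 0.007, -0.006, 0.001], [0.004, -0.199, -0.98, 1.365], [0.0, 0.0, 0.0, 1.0]] 0.9958828125
side [[0.883, -0.285, 0.372, -0.049], [-0.468, -0.512, 0.72, -1.199], [-0.015, -0.81, -0.586, 1.078], [0.0, 0.0, 0.0, 1.0]] 0.97948828125
{'clock': 0.1, 'joints': array([ 9.29715193e-01,  1.81509406e-01,  1.60786079e+00,  1.26373337e-05,
        1.35382734e+00, -2.06319162e-01]), 'qd': array([-0.00118572, -0.00236916, -0.0027617 , -0.00093136, -0.00026211,
       -0.00163348]), 'joint_efforts': array([ 2.90883472e-04, -4.45884168e+01, -3.52235663e+01, -3.57043536e-04,
        4.24791273e-03, -7.13246345e-05]), 'ee_pos': array([0.2419002 , 0.52114061, 0.24947306]), 'eef_rot': array([-6.77415950e-01, -3.06700029e+00,  2.28957065e-03]), 'contact_force': array([-0.36824759,  0.13788581, -0.54203284]), 'ft_torque': array([-0.00599091,  0.0315749 ,  0.01164286]), 'grip_force': 0.0, 'finger_gap': 1.0008332885272062} [[ 1.08128815e-03 -9.46952640e-01 -3.21371326e-01  8.26627773e-02]
 [ 9.99999408e-01  9.83927522e-04  4.65364309e-04  2.00961878e-04]
 [-1.24471869e-04 -3.21371638e-01  9.46953143e-01 -1.23292316e-01]
 [ 0.00000000e+00  0.00000000e+00  0.00000000e+00  1.00000000e+00]]
```

View pics/top0.png

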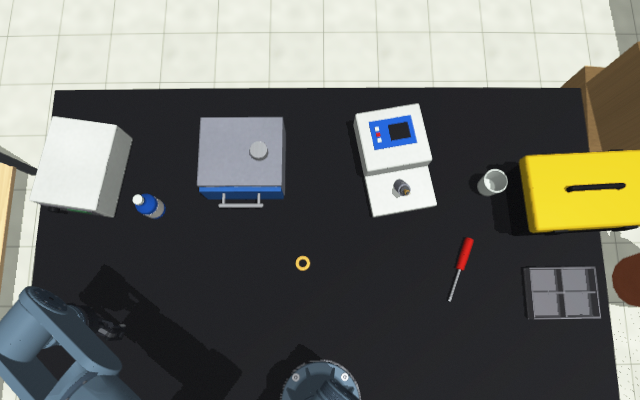

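View pics/side0.png

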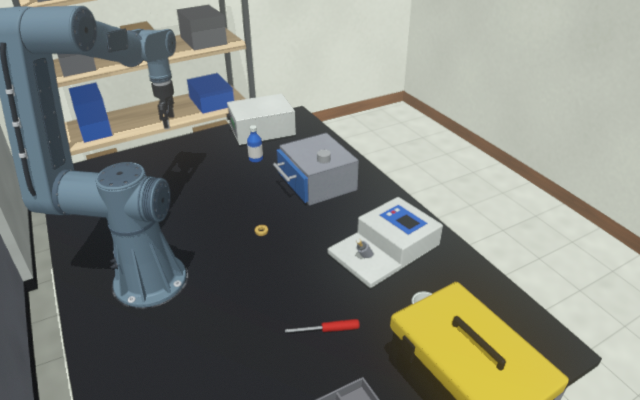

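Run:
```python
from h import *
f=np.load("top0.npz"); C=cam("top"); P=cloud(C,f["d"]); hsv=cv2.cvtColor(f["p"],cv2.COLOR_RGB2HSV)
def rect(m):
    q=P[m]; r=cv2.minAreaRect(np.float32(q[:,:2])*1000); return np.round(r[0],1),np.round(r[1],1),round(r[2],2),np.median(q[:,2]).round(4),m.sum()
yy,xx=np.mgrid[:400,:640]; Z=P[...,2]
box=lambda a,b,c,d:(xx>a)&(xx<b)&(yy>c)&(yy<d)
m=box(185,300,105,190)&(Z>.122)&(Z<.137); print("chest top",rect(m))
m=box(205,275,199,215)&(Z>.07)&(Z<.11); print("handle",rect(m))
ch=np.uint8(box(205,275,200,214)&(hsv[...,2]>110)&(hsv[...,1]<80)); print("bar mask px",cv2.minAreaRect(cv2.findNonZero(ch)))
ys,xs=np.nonzero(ch); sel=(ys>202); 
m=box(340,445,100,180)&(Z>.087)&(Z<.103); print("housing",rect(m))
m=box(350,445,150,225)&(Z>.025)&(Z<.038); print("apron",rect(m))
m=box(385,415,170,205)&(Z>.085)&(Z<.125); print("post up",rect(m))
q=P[m]; print("high pts",q[q[:,2]>.1].mean(0),q[:,2].max(),(q[:,2]>.1).sum())
m=(hsv[...,0]>12)&(hsv[...,0]<32)&(hsv[...,1]>90)&box(385,420,165,210); print("brass",m.sum(),P[m].mean(0),xx[m].mean(),yy[m].mean())
g=np.load("side0.npz"); S=cam("side"); Q=cloud(S,g["d"]); h2=cv2.cvtColor(g["p"],cv2.COLOR_RGB2HSV)
m=(h2[...,0]>12)&(h2[...,0]<32)&(h2[...,1]>90)&box(345,380,230,262); print("brass side",m.sum(),Q[m].mean(0),xx[m].mean(),yy[m].mean())
m=box(268,300,155,190)&(h2[...,2]>130)&(h2[...,1]<60); print("side handle", m.sum()); q=Q[m]; q=q[(q[:,2]>.07)&(q[:,2]<.11)&(q[:,0]<.6)]; r=cv2.minAreaRect(np.float32(q[:,:2])*1000);print(r,q.mean(0))
```

```text
chest top (array([704.3, 228. ]), array([242.5, 215.2]), 89.99, np.float64(0.1303), np.int64(5405))
handle (array([561.2, 227.9]), array([130.2,  18.9]), 89.44, np.float64(0.0968), np.int64(197))
bar mask px ((240.5, 203.5), (5.0, 43.0), 90.0)
housing (array([ 762.3, -222. ]), array([185.7, 201. ]), 9.74, np.float64(0.0954), np.int64(3822))
apron (array([ 646.5, -242.1]), array([197.9, 201.3]), 9.77, np.float64(0.032), np.int64(2423))
post up (array([ 600.9, -246.5]), array([30.3, 33.7]), 58.74, np.float64(0.0891), np.int64(60))
high pts [ 0.58955853 -0.24968758  0.10945909] 0.11365425322463985 11
brass 16 [ 0.59278054 -0.25036268  0.09950662] 405.625 191.0625
brass side 8 [ 0.58882954 -0.26128703  0.10038166] 360.0 243.75
side handle 169
((569.5465087890625, 231.9681854248047), (147.10546875, 42.06365203857422), 89.11831665039062) [0.56219286 0.22059096 0.09504585]
```

```bash
python3 -m inch '[0.33,0.319,-0.293,0,-0.723,0.33,0.319,-0.293,0,-0.723,0.33,0.319,-0.293,0,-0.723,0.33,0.319,-0.293,0,-0.723,0.33,0.319,-0.293,0,-0.723,0.33,0.319,-0.293,0,-0.723,0.33,0.319,-0.293,0,-0.723,0.33,0.319,-0.293,0,-0.723,0.33,0.319,-0.293,0,-0.723,0.33,0.319,-0.293,0,-0.723,0.33,0.319,-0.293,-0.02,-0.723,0.33,0.319,-0.293,-0.02,-0.723,0.33,0.319,-0.293,-0.02,-0.723]'
python3 - <<'E'
from h import *
st=state(); C=cam("wrist",st); p,d=grab_frame("wrist"); cv2.imwrite("pics/w1.png",p[...,::-1]); np.savez("w1.npz",p=p,d=d)
P=cloud(C,d); Z=P[...,2]
print(st["ee_pos"],R.from_rotvec(st["eef_rot"]).as_matrix().round(3).tolist(), st["joints"])
m=(Z>.085)&(Z<.103)&(P[...,0]<.585)&(P[...,0]>.53)&(abs(P[...,1]-.228)<.09); q=P[m]; print(m.sum(),q.mean(0),cv2.minAreaRect(np.float32(q[:,:2])*1000), np.percentile(q,[2,50,98],axis=0).round(4))
E
```

```text
clock: 1.4
ee_pos: [0.5602, 0.229, 0.2297]
eef_rot: [-2.219, -2.222, 0.003]
contact_force: [-0.6, 1.1, -0.2]
finger_gap: 0.331
grip_force: 0.0
[0.56015797 0.2290213  0.22972687] [[-0.001, 1.0, -0.002], [1.0, 0.001, -0.0], [-0.0, -0.002, -1.0]] [1.92133483e-01 2.66220719e-01 1.54705799e+00 1.47430440e-04
 1.33038268e+00 1.90955857e-01]
2463 [0.560482   0.23319323 0.095789  ] ((568.06787109375, 226.95266723632812), (129.5760040283203, 33.480289459228516), 89.96448516845703) [[0.5517 0.168  0.0922]
 [0.5582 0.2378 0.096 ]
 [0.5828 0.2888 0.0982]]
```

View pics/w1.png

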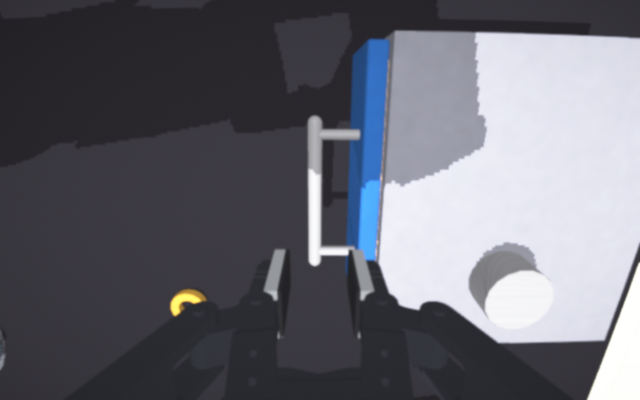

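```bash
python3 -m inch '[0.33,-0.002,0,-0.04,0,0.33,-0.002,0,-0.08,0,0.33,-0.002,0,-0.11,0,0.33,-0.002,0,-0.136,0,0.33,-0.002,0,-0.136,0,0,-0.002,0,-0.136,0,0,-0.002,0,-0.136,0,0,-0.002,0,-0.136,0,0,-0.002,0,-0.136,0]' 40
```

```text
clock: 2.35
ee_pos: [0.5566, 0.2294, 0.0954]
eef_rot: [-2.217, -2.221, 0.006]
contact_force: [-11.9, -0.3, 10.8]
finger_gap: 0.108
grip_force: 39.1
```

```bash
python3 -m inch '[0,-0.003,0,0,0,0,-0.008,0,0,0,0,-0.016,0,0,0,0,-0.026,0,0,0,0,-0.036,0,0,0,0,-0.046,0,0,0,0,-0.056,0,0,0,0,-0.066,0,0,0,0,-0.076,0,0,0,0,-0.086,0,0,0,0,-0.096,0,0,0,0,-0.106,0,0,0,0,-0.116,0,0,0,0,-0.126,0,0,0,0,-0.134,0,0,0,0,-0.140,0,0,0,0,-0.144,0,0,0,0,-0.146,0,0,0,0,-0.146,0,0,0,0,-0.146,0,0,0]'
python3 -m inch '[0.33,0,0,0,0,0.33,0,0,0,0,0.33,0,0,0,0,0.33,0,0,0.05,0,0.4,0,0,0.1,0,0.4,0.02,0,0.15,0.25,0.4,0.02,0,0.18,0.5,0.4,0.02,0,0.18,0.75,0.4,0.02,0,0.18,1,0.4,0.02,0,0.18,1,0.4,0.02,0,0.18,1,0.4,0.02,0,0.18,1,0.4,0.02,0,0.18,1,0.4,0.02,0,0.18,1,0.4,0.02,0,0.18,1,0.4,0.02,0,0.18,1]'
python3 - <<'E'
from h import *
for n in ("top","wrist"):
    st=state(); C=cam(n,st); p,d=grab_frame(n); np.savez(n+"2.npz",p=p,d=d)
    if n=="wrist": cv2.imwrite("pics/w2.png",p[...,::-1])
    P=cloud(C,d); h=cv2.cvtColor(p,cv2.COLOR_RGB2HSV)
    m=((h[...,0]<8)|(h[...,0]>172))&(h[...,1]>120)&(h[...,2]>50)&(abs(P[...,1]-.228)<.11)&(P[...,0]<.62)
    q=P[m]; t=q[q[:,2]>.09]; print(n,m.sum(),len(t)); 
    if len(t)>5: print(cv2.minAreaRect(np.float32(t[:,:2])*1000),np.median(t,0),np.argwhere(m).mean(0))
    m=(h[...,0]>95)&(h[...,0]<125)&(h[...,1]>120)&(abs(P[...,1]-.228)<.11)&(P[...,2]>.112)&(P[...,2]<.125)&(P[...,0]<.55); q=P[m]; print("front",len(q),np.percentile(q,[5,50,95],axis=0).round(4))
print(st["ee_pos"],st["joints"])
E
```

```text
clock: 4.35
ee_pos: [0.4132, 0.2297, 0.0954]
eef_rot: [-2.221, -2.221, -0.005]
contact_force: [-0.8, 7.8, 8.6]
finger_gap: 0.111
grip_force: 40.0
clock: 5.95
ee_pos: [0.4328, 0.2281, 0.2736]
eef_rot: [0.008, -3.14, 0.001]
contact_force: [0.5, -0.1, 1.1]
finger_gap: 0.402
grip_force: 0.0
top 75 49
((516.920654296875, 201.33241271972656), (25.158994674682617, 22.770254135131836), 77.8541030883789) [0.51417932 0.1992215  0.09638849] [219.69333333 250.61333333]
front 121 [[0.4506 0.1216 0.1137]
 [0.4546 0.1581 0.1179]
 [0.4598 0.1973 0.1219]]
wrist 558 255
((475.28167724609375, 201.54905700683594), (106.5821533203125, 21.47093391418457), 1.1244688034057617) [0.50821877 0.20559914 0.09659129] [245.98566308 293.37634409]
front 3594 [[0.449  0.1284 0.1143]
 [0.4544 0.228  0.1171]
 [0.4611 0.3277 0.1183]]
[0.43280773 0.22807337 0.27361578] [ 2.42122190e-01 -3.42506223e-02  1.78830467e+00 -5.10910843e-04
  1.38897640e+00 -1.33524184e+00]
```

View pics/w2.png

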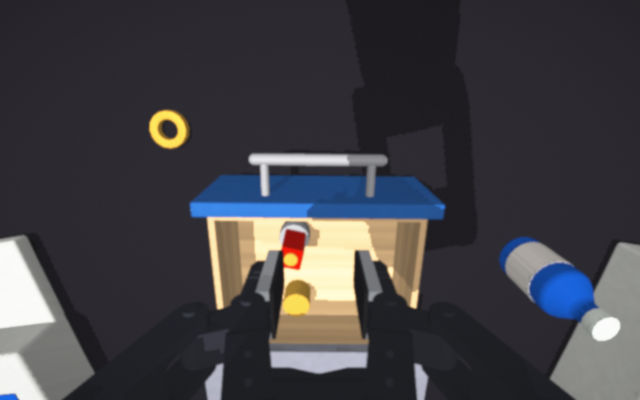

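Run:
```python
from h import *
f=np.load("wrist2.npz"); st=state(); C=cam("wrist",st); P=cloud(C,f["d"]); h=cv2.cvtColor(f["p"],cv2.COLOR_RGB2HSV)
b=(P[...,0]>.49)&(P[...,0]<.55)&(abs(P[...,1]-.2)<.03)
m=b&(P[...,2]>.092)&(P[...,2]<.102); q=P[m]; print(m.sum(),np.percentile(q,[3,50,97],axis=0).round(4),cv2.minAreaRect(np.float32(q[:,:2])*1000))
px=np.argwhere(m)[:,::-1]; print(px.min(0),px.max(0)); print(onplane(C,px[[0]],.097))
red=((h[...,0]<8)|(h[...,0]>172))&(h[...,1]>120)&b; q=P[red]; print("red",np.percentile(q,[3,50,97],axis=0).round(4))
for z in (.05,.06,.07,.08,.09): s=q[abs(q[:,2]-z)<.005]; print(z,len(s),s.mean(0).round(4), s[:,1].min().round(4),s[:,1].max().round(4))
g=np.load("top2.npz"); T=cam("top"); Pt=cloud(T,g["d"]); bt=(Pt[...,0]>.49)&(Pt[...,0]<.55)&(abs(Pt[...,1]-.2)<.03)&(Pt[...,2]>.09)
print("top cam",bt.sum(),cv2.minAreaRect(np.float32(Pt[bt][:,:2])*1000),np.median(Pt[bt],0))
print(onplane(T,[np.argwhere(bt).mean(0)[::-1]],.097))
```

```text
426 [[0.5044 0.1925 0.093 ]
 [0.5145 0.2013 0.097 ]
 [0.5283 0.2114 0.099 ]] ((517.0206298828125, 199.6124267578125), (23.532894134521484, 24.17780303955078), 78.52059936523438)
[281 245] [303 270]
[[0.50097157 0.19235859 0.097     ]]
red [[0.5035 0.192  0.055 ]
 [0.5065 0.2028 0.087 ]
 [0.5263 0.2115 0.0978]]
0.05 16 [0.5058 0.2021 0.0536] 0.1923 0.2117
0.06 72 [0.5057 0.2018 0.0599] 0.1915 0.2122
0.07 84 [0.5057 0.2022 0.0701] 0.1915 0.2126
0.08 84 [0.5058 0.2017 0.0801] 0.1913 0.212
0.09 90 [0.5056 0.2015 0.09  ] 0.191 0.2122
top cam 79 ((509.1043701171875, 199.1355743408203), (42.08831024169922, 28.003503799438477), 8.196499824523926) [0.516708   0.19923348 0.09740033]
[[0.52049636 0.20389047 0.097     ]]
```

```bash
python3 -m inch '[0.5,0.04,-0.027,0,0,0.5,0.084,-0.027,0,0,0.5,0.084,-0.027,-0.05,0,0.5,0.084,-0.027,-0.10,0,0.5,0.084,-0.027,-0.14,0,0.5,0.084,-0.027,-0.16,0,0.5,0.084,-0.027,-0.18,0,0.5,0.084,-0.027,-0.195,0,0.5,0.084,-0.027,-0.195,0,0.5,0.084,-0.027,-0.195,0]'
python3 - <<'E'
from h import *
st=state(); C=cam("wrist",st); p,d=grab_frame("wrist"); cv2.imwrite("pics/w3.png",p[...,::-1])
print(st["ee_pos"],st["contact_force"])
E
```

```text
clock: 7.05
ee_pos: [0.5174, 0.2015, 0.0796]
eef_rot: [0.001, 3.142, -0.0]
contact_force: [0.7, -2.0, 0.6]
finger_gap: 0.499
grip_force: 0.0
[0.51741339 0.20149396 0.07958328] [ 0.65414369 -2.02519154  0.5818395 ]
```

View pics/w3.png

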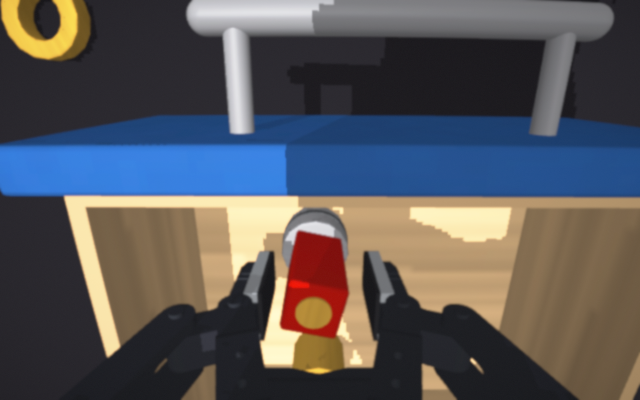

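```bash
python3 -m inch '[0.5,0,0,-0.001,-0.06,0.5,0,0,-0.001,-0.128,0.5,0,0,-0.001,-0.128,0,0,0,-0.001,-0.128,0,0,0,-0.001,-0.128,0,0,0,-0.001,-0.128,0,0,0,-0.001,-0.128,0,0,0,-0.001,-0.128]' 40
python3 -m inch '[0,0,0,0.01,0,0,0,0,0.03,0,0,0,0,0.06,0,0,0,0,0.09,0,0,0,0,0.115,0.06,0,0,0,0.115,0.128,0,0,0,0.115,0.128,0,0,0,0.115,0.128,0,0,0,0.115,0.128]'
python3 - <<'E'
from h import *
st=state(); C=cam("wrist",st); p,d=grab_frame("wrist"); np.savez("w4.npz",p=p,d=d); P=cloud(C,d); h=cv2.cvtColor(p,cv2.COLOR_RGB2HSV)
cv2.imwrite("pics/w4.png",p[...,::-1])
red=((h[...,0]<8)|(h[...,0]>172))&(h[...,1]>120)&(abs(P[...,0]-.515)<.05)&(P[...,2]>.12); q=P[red]; print(st["ee_pos"],np.percentile(q,[3,50,97],axis=0).round(4))
fb=(h[...,0]>95)&(h[...,0]<125)&(h[...,1]>120)&(P[...,2]>.11)&(P[...,2]<.123); q=P[fb]; print("panel top",len(q),np.percentile(q,[2,50,98],axis=0).round(4))
print(np.c_[np.histogram(P[(P[...,2]>.113)&(P[...,2]<.122)&(P[...,0]<.5)][:,0],np.arange(.44,.48,.002))[0]].T)
E
```

```text
clock: 7.9
ee_pos: [0.5178, 0.2015, 0.0791]
eef_rot: [0.313, 3.125, 0.0]
contact_force: [-1.3, -0.2, 6.2]
finger_gap: 0.274
grip_force: 43.6
clock: 8.8
ee_pos: [0.5164, 0.2014, 0.1923]
eef_rot: [-0.003, -3.14, 0.0]
contact_force: [-0.1, -0.3, -1.2]
finger_gap: 0.277
grip_force: 42.8
[0.51642913 0.20142404 0.19231728] [[0.5039 0.1903 0.1675]
 [0.5048 0.2016 0.2053]
 [0.5257 0.2131 0.2106]]
panel top 9333 [[0.4487 0.1154 0.1149]
 [0.4554 0.2263 0.1171]
 [0.4625 0.3383 0.1185]]
[[   0    0    0    0 1092 1339 1318 1261 1359 1217 1239  998    0    0
     0    0    0    0    0]]
```

View pics/w4.png

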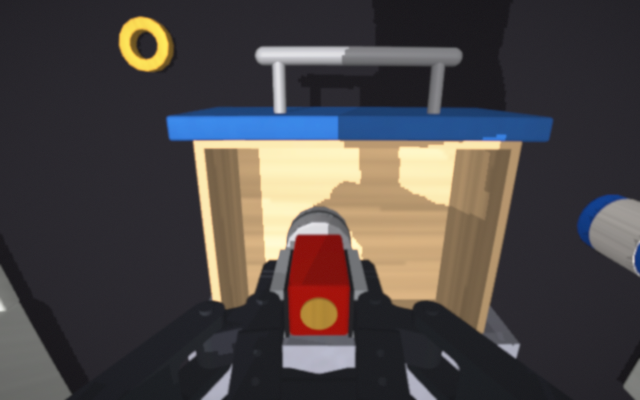

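```bash
python3 -m inch '[0,-0.015,0,-0.013,0,0,-0.025,0,-0.026,0,0,-0.030,0,-0.026,0,0,-0.034,0,-0.026,0,0,-0.038,0,-0.026,0,0,-0.041,0,-0.026,0,0,-0.044,0,-0.026,0,0,-0.047,0,-0.026,0,0,-0.050,0,-0.026,0,0,-0.053,0,-0.026,0,0,-0.056,0,-0.026,0,0,-0.059,0,-0.026,0,0,-0.062,0,-0.026,0,0,-0.065,0,-0.026,0,0,-0.065,0,-0.026,0,0,-0.065,0,-0.026,0]' 30
cat > tilt.py <<'E'
from h import *
import sys
st=state(); C=cam("wrist",st); p,d=grab_frame("wrist"); P=cloud(C,d); h=cv2.cvtColor(p,cv2.COLOR_RGB2HSV)
cv2.imwrite(f"pics/{sys.argv[1]}.png",p[...,::-1])
T=R.from_rotvec(st["eef_rot"]).as_matrix(); L=(P-st["ee_pos"])@T   # tool frame: x to robot, z down
red=((h[...,0]<8)|(h[...,0]>172))&(h[...,1]>120)&(np.abs(L).max(-1)<.06); q=L[red]
# front flat: rows of points binned on tool z
f=q[abs(q[:,1])<.008]; a=f[:,2]; n=0
# plane fits: cluster by local normal
from numpy.linalg import lstsq
G=np.gradient(P@T,axis=(0,1)); N=np.cross(G[0],G[1]); N/=np.linalg.norm(N,axis=-1,keepdims=True); N=N*np.sign(N[...,2:3])
k=cv2.erode(np.uint8(red),np.ones((5,5)))>0
ang=np.arctan2(N[...,0],N[...,2])[k]; print("normals hist (rad)",[(round(x,2),int(c)) for c,x in zip(*np.histogram(ang,np.arange(-1.6,1.7,.1))) if c>15])
for lo,hi in((-1.6,-.8),(-.8,.8),(.8,1.6)):
    s=k.copy(); s[k]=(ang>lo)&(ang<hi); w=L[s]
    if len(w)>40:
        c=w.mean(0); v=np.linalg.svd(w-c)[2][2]; v*=np.sign(v[2]); print(lo,hi,len(w),"centre",c.round(4),"normal",v.round(3),"angle",np.arctan2(v[0],v[2]).round(3))
print(st["ee_pos"],st["contact_force"],st["finger_gap"],st["grip_force"],st["clock"])
E
python3 tilt.py w5
```

```text
clock: 10.45
ee_pos: [0.456, 0.2016, 0.1701]
eef_rot: [-0.0, 3.132, 0.001]
contact_force: [7.0, -0.9, 4.4]
finger_gap: 0.275
grip_force: 42.8
normals hist (rad) [(np.float64(-1.6), 64), (np.float64(-1.5), 80), (np.float64(-1.4), 70), (np.float64(-1.3), 51), (np.float64(-1.2), 57), (np.float64(-1.1), 47), (np.float64(-1.0), 53), (np.float64(-0.9), 56), (np.float64(-0.8), 40), (np.float64(-0.7), 33), (np.float64(-0.6), 47), (np.float64(-0.5), 53), (np.float64(-0.4), 50), (np.float64(-0.3), 54), (np.float64(-0.2), 66), (np.float64(-0.1), 69), (np.float64(0.0), 71), (np.float64(0.1), 80), (np.float64(0.2), 89), (np.float64(0.3), 92), (np.float64(0.4), 90), (np.float64(0.5), 74), (np.float64(0.6), 31), (np.float64(1.1), 16), (np.float64(1.2), 500), (np.float64(1.3), 362), (np.float64(1.4), 167), (np.float64(1.5), 58)]
-1.6 -0.8 478 centre [ 0.006   0.0004 -0.0156] normal [-0.373  0.008  0.928] angle -0.382
-0.8 0.8 942 centre [ 0.0042  0.0007 -0.0167] normal [-0.279 -0.001  0.96 ] angle -0.283
0.8 1.6 1103 centre [ 0.0083  0.0006 -0.0005] normal [0.991 0.007 0.134] angle 1.437
[0.45595458 0.20159668 0.17011688] [ 6.96199505 -0.87704583  4.39608856] 0.2753076623489151 42.777058482170105 10.45
```

View pics/w5.png

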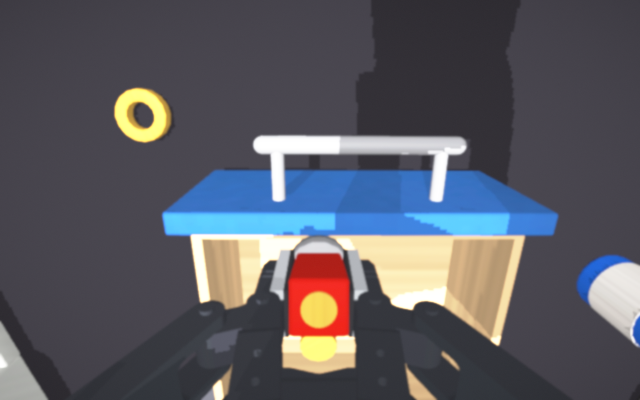

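```bash
cat > tilt.py <<'E'
from h import *
import sys
def fit(w):  # trimmed plane fit
    for _ in range(8):
        c=w.mean(0); v=np.linalg.svd(w-c,full_matrices=False)[2][2]; r=abs((w-c)@v); w=w[r<=np.quantile(r,.93)] if r.max()>.0006 else w
    return c,v*np.sign(v[2]),len(w)
st=state(); C=cam("wrist",st); p,d=grab_frame("wrist"); P=cloud(C,d); h=cv2.cvtColor(p,cv2.COLOR_RGB2HSV)
T=R.from_rotvec(st["eef_rot"]).as_matrix(); L=(P-st["ee_pos"])@T   # tool frame: x to robot, z down
near=np.abs(L).max(-1)<.08
red=((h[...,0]<8)|(h[...,0]>172))&(h[...,1]>120)&near
yel=(h[...,0]>15)&(h[...,0]<35)&(h[...,1]>80)&near&(L[...,2]<-.008)
cv2.imwrite(f"pics/{sys.argv[1]}.png",p[...,::-1])
q=L[red]; q=q[abs(q[:,1])<.009]
for z in np.arange(-.026,.02,.004):
    s=q[abs(q[:,2]-z)<.002]
    if len(s): print(round(z,3),len(s),"x max/med",np.quantile(s[:,0],[.9,.5]).round(4))
y=L[yel]; 
if len(y)>20: c,v,n=fit(y); print("top disc",n,"c",c.round(4),"n",v.round(3),"tilt",np.arctan2(-v[0],v[2]).round(3))
f=q[(q[:,2]>-.014)]; c,v,n=fit(f); print("front",n,"c",c.round(4),"n",v.round(3),"tilt",np.arctan2(v[2],v[0]).round(3))
print(st["ee_pos"],st["contact_force"],st["finger_gap"],st["grip_force"],st["clock"])
b=(h[...,0]>95)&(h[...,0]<125)&(h[...,1]>120)&(P[...,2]>.11)&(P[...,2]<.123); print("panel inner x",np.quantile(P[b][:,0],.98).round(4) if b.sum()>50 else None)
E
python3 tilt.py w6
```

```text
-0.022 167 x max/med [-0.0049 -0.0065]
-0.018 668 x max/med [ 0.0079 -0.0025]
-0.014 711 x max/med [0.0128 0.0111]
-0.01 145 x max/med [0.0127 0.0121]
-0.006 111 x max/med [0.0115 0.0111]
-0.002 116 x max/med [0.0104 0.0099]
0.002 102 x max/med [0.0093 0.0088]
0.006 97 x max/med [0.0082 0.0077]
0.01 88 x max/med [0.0069 0.0065]
0.014 75 x max/med [0.0058 0.0054]
0.018 75 x max/med [0.0047 0.0043]
top disc 735 c [ 0.0042  0.0047 -0.0223] n [ 0.971 -0.131  0.197] tilt -1.37
front 979 c [ 0.0081 -0.      0.0044] n [ 0.962 -0.001  0.271] tilt 0.275
[0.45597221 0.2015743  0.17010407] [ 5.90975755 -1.23097318  4.32401576] 0.27797714008318375 42.77530610561371 10.5
panel inner x 0.4552
```

```bash
python3 -m inch '[0,-0.003,0,0,0,0,-0.006,0,0,0,0,-0.009,0,0,0,0,-0.012,0,0,0,0,-0.012,0,0,0,0,-0.012,0,0,0]'
python3 tilt.py w7 | tail -4
```

```text
clock: 11.15
ee_pos: [0.443, 0.2016, 0.1692]
eef_rot: [0.0, 3.134, 0.001]
contact_force: [5.9, 0.5, 0.3]
finger_gap: 0.275
grip_force: 41.6
top disc 771 c [ 0.0053  0.0046 -0.0217] n [ 0.982 -0.115  0.152] tilt -1.417
front 494 c [ 0.0088  0.     -0.0032] n [ 0.903 -0.001  0.429] tilt 0.443
[0.44303108 0.20156651 0.16916787] [5.85820365 0.54478748 0.27538756] 0.2753662902315917 41.62734568119049 11.15
panel inner x 0.4552
```

```bash
python3 -m inch '[0,-0.0025,0,0,0,0,-0.005,0,0,0,0,-0.005,0,0,0,0,-0.005,0,0,0,0,0.01,0,0.01,0,0,0.02,0,0.04,0,0,0.02,0,0.07,0,0,0.02,0,0.09,0,0,0.02,0,0.09,0,0,0.02,0,0.09,0]' 60
python3 tilt.py w8 | tail -4
```

```text
clock: 12.2
ee_pos: [0.4599, 0.2015, 0.2569]
eef_rot: [0.0, -3.142, -0.0]
contact_force: [0.3, -1.1, -1.9]
finger_gap: 0.272
grip_force: 59.6
top disc 617 c [ 0.0039  0.0003 -0.0176] n [-0.504 -0.018  0.864] tilt 0.528
front 445 c [ 0.0103  0.     -0.008 ] n [ 0.903 -0.02   0.43 ] tilt 0.444
[0.45993201 0.20149498 0.25689149] [ 0.33562649 -1.10059061 -1.92041213] 0.2724882777866003 59.57926690578461 12.2
panel inner x 0.5677
```

```bash
sed -i 's/f=q\[(q\[:,2\]>-.014)\]/f=q[(q[:,2]>-.006)]/' tilt.py; python3 tilt.py w9
```

```text
-0.022 557 x max/med [-0.0028 -0.0047]
-0.018 319 x max/med [ 0.0036 -0.0004]
-0.014 520 x max/med [0.0115 0.0095]
-0.01 336 x max/med [0.013  0.0124]
-0.006 1 x max/med [0.012 0.012]
0.002 40 x max/med [0.0063 0.0058]
0.006 1 x max/med [0.0051 0.0051]
0.018 37 x max/med [-0.0022 -0.0027]
top disc 615 c [ 0.004   0.0003 -0.0174] n [-0.483 -0.009  0.875] tilt 0.504
front 78 c [0.0018 0.0001 0.01  ] n [ 0.869 -0.001  0.495] tilt 0.518
[0.45937945 0.20138352 0.25599541] [-0.2103865   0.17682038 -2.45765644] 0.2732826086169611 59.577823877334595 12.25
panel inner x 0.5679
```

View pics/w9.png

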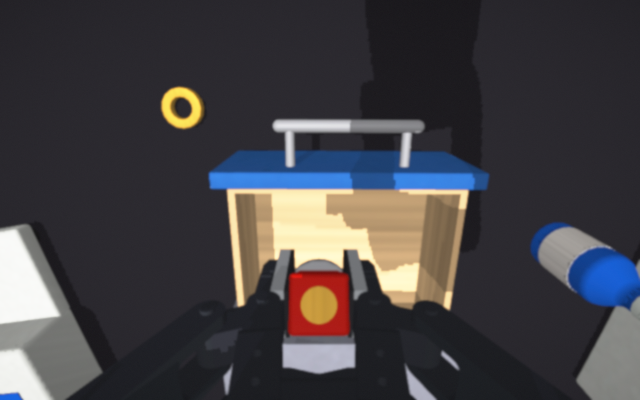

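```bash
python3 -m inch '[0,0.002,-0.02,0,0,0,0.005,-0.05,0,0,0,0.01,-0.09,0,0.02,0,0.015,-0.13,0,0.04,0,0.02,-0.17,0,0.06,0,0.025,-0.21,0,0.08,0,0.03,-0.25,0,0.1,0,0.035,-0.29,0,0.1086,0,0.04,-0.33,0,0.1086,0,0.04,-0.36,0,0.1086,0,0.04,-0.38,0,0.1086,0,0.04,-0.39,0,0.1086,0,0.04,-0.39,0,0.1086,0,0.04,-0.39,0,0.1086]' 110
cat > nip.py <<'E'
from h import *
import sys
def brass(name,tag):
    st=state(); C=cam(name,st); p,d=grab_frame(name); P=cloud(C,d); h=cv2.cvtColor(p,cv2.COLOR_RGB2HSV)
    cv2.imwrite(f"pics/{tag}.png",p[...,::-1]); np.savez(tag+".npz",p=p,d=d,ee=st["ee_pos"],rot=st["eef_rot"])
    m=(h[...,0]>12)&(h[...,0]<35)&(h[...,1]>70)&(np.linalg.norm(P[...,:2]-[.585,-.252],axis=-1)<.04)&(P[...,2]>.07)&(P[...,2]<.13)
    print(name,m.sum(),st["ee_pos"].round(4))
    if m.sum()<5: return
    q=P[m]; px=np.argwhere(m)[:,::-1]; print("px",px.min(0),px.max(0),"mean",q.mean(0).round(4),"zmax",np.quantile(q[:,2],.97).round(4))
    n=np.array([-.479*.9855,-.479*.1697,.878]); s=q@n; k=s>np.quantile(s,.97)-.002; print("top pts",k.sum(),q[k].mean(0).round(4),"along",np.quantile(s,.97).round(4),"pred",(np.array([.5837,-.2527,.1096])@n).round(4))
brass("wrist",sys.argv[1])
if len(sys.argv)>2: brass("side",sys.argv[2])
E
python3 nip.py n1 s1
```

```text
clock: 13.7
ee_pos: [0.4999, -0.1875, 0.2565]
eef_rot: [0.268, -3.129, -0.002]
contact_force: [-0.9, 0.2, -1.6]
finger_gap: 0.266
grip_force: 107.9
wrist 145 [ 0.4999 -0.1875  0.2565]
px [226 256] [244 273] mean [ 0.5911 -0.2526  0.0997] zmax 0.1119
top pts 49 [ 0.5854 -0.2526  0.1085] along -0.1596 pred -0.1588
side 12 [ 0.5    -0.1873  0.2568]
px [358 241] [361 245] mean [ 0.5892 -0.2606  0.1016] zmax 0.1109
top pts 2 [ 0.5803 -0.2657  0.1102] along -0.1551 pred -0.1588
```

```bash
python3 -m inch '[0,0,-0.03,0,0,0,0,-0.07,0,0,0,0,-0.11,0,0,0,0,-0.125,0,0,0,0,-0.125,0,0,0,0,-0.125,0,0,0,0,-0.125,0,0]'; python3 nip.py n2
python3 - <<'E'
import cv2,numpy as np
a=cv2.imread("pics/n1.png");b=cv2.imread("pics/n2.png");s=cv2.imread("pics/s1.png")
cv2.imwrite("pics/m1.png",np.hstack([cv2.resize(a,(400,250)),cv2.resize(b,(400,250))]))
top=np.hstack([cv2.resize(a,(400,250)),cv2.resize(b,(400,250))]); bot=cv2.resize(s[150:300,260:500],(560,350)); bot=np.pad(bot,((0,0),(0,240),(0,0)))
cv2.imwrite("pics/m1.png",np.vstack([top,bot]))
E
```

```text
clock: 14.5
ee_pos: [0.5004, -0.3118, 0.2572]
eef_rot: [0.271, -3.13, -0.001]
contact_force: [0.7, 1.0, -1.9]
finger_gap: 0.266
grip_force: 108.2
wrist 0 [ 0.5004 -0.3118  0.2572]
```

View pics/m1.png

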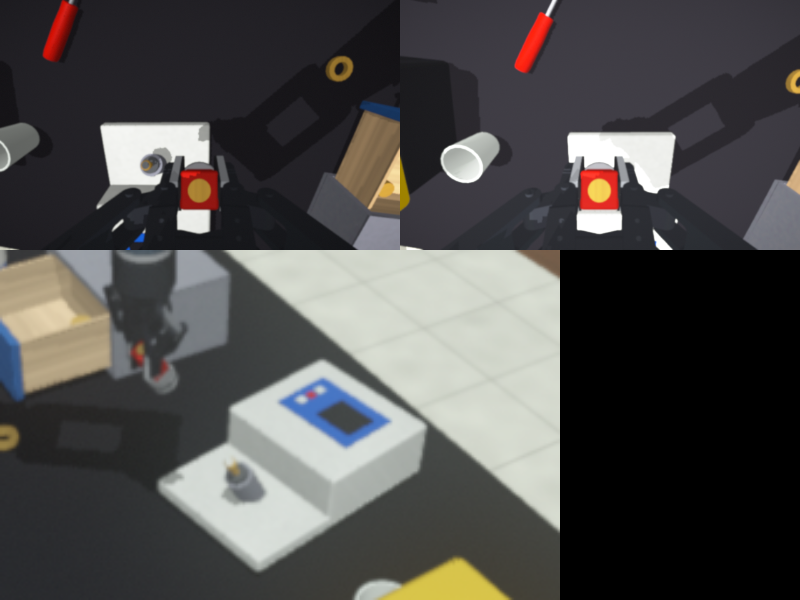

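```bash
python3 tilt.py w10; python3 tilt.py w11 | grep -E "disc|front"; sed -n 1p /dev/null
```

```text
-0.022 524 x max/med [-0.0026 -0.0046]
-0.018 314 x max/med [ 0.0034 -0.0006]
-0.014 479 x max/med [0.0114 0.0093]
-0.01 361 x max/med [0.013  0.0122]
-0.006 1 x max/med [0.0119 0.0119]
-0.002 1 x max/med [0.0078 0.0078]
0.002 40 x max/med [0.0074 0.0071]
0.014 24 x max/med [-0.0009 -0.0012]
0.018 12 x max/med [-0.0016 -0.0017]
top disc 633 c [ 0.0039  0.0001 -0.0175] n [-0.498 -0.005  0.867] tilt 0.522
front 77 c [ 0.0031 -0.      0.0078] n [ 0.869 -0.001  0.495] tilt 0.518
[ 0.50048637 -0.31182682  0.257332  ] [ 0.70028957 -0.61612846 -2.24151859] 0.2667542498829081 108.23746919631958 14.55
panel inner x None
top disc 679 c [ 0.0038  0.0003 -0.0174] n [-0.479  0.012  0.878] tilt 0.499
front 78 c [0.0032 0.0001 0.0077] n [ 0.869 -0.002  0.495] tilt 0.518
```

```bash
python3 -m inch '[0,0.01,0.024,-0.015,0,0,0.0206,0.048,-0.0424,0,0,0.0206,0.048,-0.0424,0,0,0.0325,0.050,-0.065,0,0,0.0395,0.0515,-0.078,0,0,0.0442,0.0522,-0.0863,0,0,0.0442,0.0522,-0.0863,0,0,0.0442,0.0522,-0.0863,0]'
python3 - <<'E'
from h import *
C=cam("side"); p,d=grab_frame("side"); s=state(); w,_=grab_frame("wrist"); t,_=grab_frame("top")
T=R.from_rotvec(s["eef_rot"]).as_matrix(); 
for n,v in(("seat",[-.0261,0,.0356]),("mouth",[-.0330,0,.0478])):
    x=s["ee_pos"]+T@v; print(n,x.round(4),"side px",project(C,x).round(1))
tip=np.array([.5845,-.2527,.109]); print("tip px",project(C,tip).round(1),s["contact_force"])
a=cv2.resize(p[200:270,320:400],(400,350),interpolation=cv2.INTER_CUBIC); b=cv2.resize(t[155:225,365:445],(400,350),interpolation=cv2.INTER_CUBIC)
c=w[150:400,120:520]; c=cv2.copyMakeBorder(c,0,0,200,200,cv2.BORDER_CONSTANT)
cv2.imwrite("pics/m2.png",np.vstack([np.hstack([a,b]),c])[...,::-1])
E
```

```text
clock: 15.45
ee_pos: [0.5444, -0.2616, 0.1714]
eef_rot: [0.268, -3.13, 0.0]
contact_force: [-0.3, -0.4, -1.8]
finger_gap: 0.264
grip_force: 108.3
seat [ 0.5703 -0.2574  0.1362] side px [[354.4 235.7]]
mouth [ 0.5771 -0.2562  0.124 ] side px [[356. 238.]]
tip px [[357.3 240.4]] [-0.37939817 -0.04492287 -0.96846568]
```

View pics/m2.png

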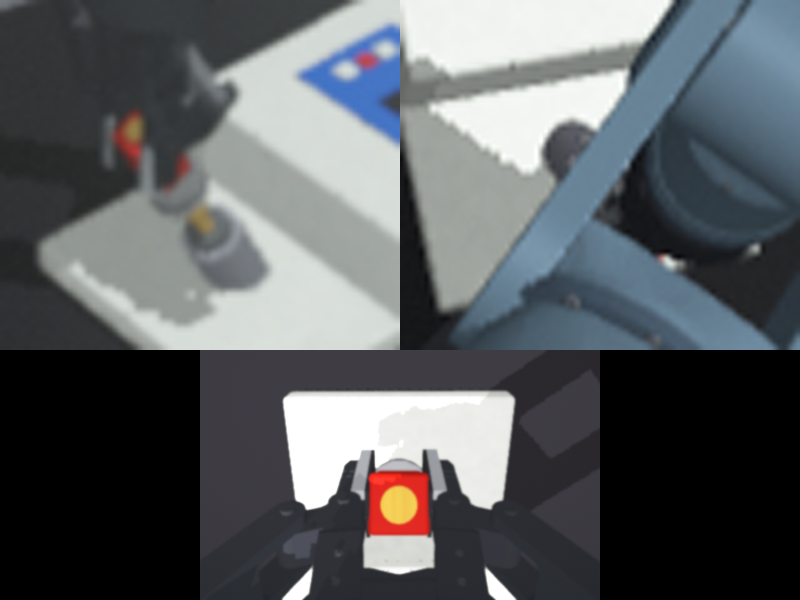

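Run:
```python
from h import *
C=cam("side"); p,d=grab_frame("side"); s=state(); T=R.from_rotvec(s["eef_rot"]).as_matrix()
h=cv2.cvtColor(p,cv2.COLOR_RGB2HSV).astype(int); yy,xx=np.mgrid[:400,:640]
n=np.array([-.479*.9855,-.479*.1697,.878]); tip=np.array([.5845,-.2527,.109])
A=project(C,[tip,tip-.028*n]); B=project(C,[s["ee_pos"]+T@[-.0330,0,.0478],s["ee_pos"]+T@[-.0330+.026*.4925,0,.0478-.026*.87]])
print("nipple axis pred",A.round(1).tolist(),"barrel pred",B.round(1).tolist())
m=(h[...,0]>10)&(h[...,0]<35)&(h[...,1]>60)&(xx>352)&(xx<370)&(yy>238)&(yy<256)
for y in range(236,250):
    print(y,"brass",xx[m&(yy==y)].tolist(),"row S/V",[f"{h[y,x,1]}/{h[y,x,2]}" for x in range(346,368,1)] if y<242 else "")
```

```text
nipple axis pred [[357.3, 240.4], [360.4, 244.8]] barrel pred [[356.0, 237.9], [353.0, 233.8]]
236 brass [] row S/V ['11/48', '14/71', '16/111', '15/133', '18/113', '18/69', '9/57', '31/65', '54/80', '33/102', '11/121', '6/126', '10/128', '10/128', '10/125', '9/148', '8/181', '7/176', '9/166', '9/163', '9/162', '9/163']
237 brass [] row S/V ['12/63', '9/89', '10/124', '15/139', '17/123', '9/83', '32/79', '60/97', '46/105', '9/116', '8/126', '8/126', '10/128', '10/128', '13/122', '8/161', '6/198', '8/199', '7/183', '8/170', '8/164', '9/163']
238 brass [] row S/V ['11/112', '10/127', '11/141', '11/143', '12/132', '5/109', '17/106', '37/116', '13/119', '6/124', '10/126', '10/124', '10/123', '11/120', '10/128', '7/176', '7/211', '7/215', '7/207', '7/194', '9/177', '9/165']
239 brass [] row S/V ['11/145', '10/150', '9/148', '9/140', '10/125', '11/117', '4/114', '0/113', '6/122', '8/123', '10/122', '11/118', '11/113', '11/116', '9/139', '7/183', '6/214', '7/217', '6/216', '7/213', '6/199', '9/179']
240 brass [] row S/V ['8/151', '8/151', '8/151', '9/145', '8/127', '9/110', '7/108', '9/111', '11/115', '11/115', '11/111', '12/107', '7/109', '8/125', '16/141', '12/170', '6/197', '6/200', '7/206', '6/213', '7/213', '8/201']
241 brass [] row S/V ['8/151', '8/152', '8/151', '10/151', '9/143', '8/124', '10/106', '10/102', '10/104', '12/103', '8/102', '7/107', '13/119', '41/138', '60/145', '33/148', '7/154', '11/160', '9/176', '7/195', '6/208', '7/215']
242 brass [359, 360, 361] row S/V 
243 brass [358, 359, 360, 361] row S/V 
244 brass [358, 359, 360, 361, 362] row S/V 
245 brass [359, 360, 361, 362] row S/V 
246 brass [360] row S/V 
247 brass [] row S/V 
248 brass [] row S/V 
249 brass [] row S/V
```

```bash
python3 -m inch '[0,0.0013,0.0022,0,0,0,0.0013,0.0022,0,0,0,0.0035,0.0026,-0.004,0,0,0.0056,0.0029,-0.008,0,0,0.0078,0.0033,-0.012,0,0,0.0099,0.0036,-0.016,0,0,0.0099,0.0036,-0.016,0,0,0.0099,0.0036,-0.016,0]'
python3 - <<'E'
from h import *
for _ in range(1): s=state(); print(s["ee_pos"].round(4),s["contact_force"].round(2),s["ft_torque"].round(3))
T=R.from_rotvec(s["eef_rot"]).as_matrix(); n=np.array([-.479*.9855,-.479*.1697,.878]); tip=np.array([.5845,-.2527,.109])
x=s["ee_pos"]+T@[-.0261,0,.0356]-tip; print("seat-tip along n",x@n,"perp",(x-n*(x@n)))
E
```

```text
clock: 16.45
ee_pos: [0.5542, -0.2576, 0.1547]
eef_rot: [0.268, -3.13, -0.0]
contact_force: [-0.1, -1.0, -1.3]
finger_gap: 0.269
grip_force: 108.4
[ 0.5542 -0.2576  0.1547] [-0.09 -0.97 -1.26] [-0.02   0.008  0.025]
seat-tip along n 0.01104693965739351 perp [0.00066397 0.00040621 0.00039048]
```

```bash
python3 -m inch '[0,0.0009,0.0002,-0.0018,0,0,0.0019,0.0003,-0.0035,0,0,0.0028,0.0005,-0.0053,0,0,0.0038,0.0006,-0.007,0,0,0.0038,0.0006,-0.007,0,0,0.0038,0.0006,-0.007,0]'
cat > chk.py <<'E'
from h import *
s=state(); print(s["ee_pos"].round(4),s["contact_force"].round(2),s["ft_torque"].round(3))
T=R.from_rotvec(s["eef_rot"]).as_matrix(); n=np.array([-.479*.9855,-.479*.1697,.878]); tip=np.array([.5845,-.2527,.109])
x=s["ee_pos"]+T@[-.0261,0,.0356]-tip; print("along n",(x@n).round(4),"perp",(x-n*(x@n)).round(4),"F along n",(s["contact_force"]@n).round(2),"tool down err",np.arccos(-T[2,2]).round(3))
E
python3 chk.py
```

```text
clock: 17.05
ee_pos: [0.5581, -0.257, 0.1479]
eef_rot: [0.268, -3.13, -0.0]
contact_force: [-1.2, 0.5, -1.1]
finger_gap: 0.268
grip_force: 108.4
[ 0.5581 -0.257   0.1479] [-1.18  0.52 -1.07] [-0.028  0.037  0.068]
along n 0.0032 perp [0.0008 0.0004 0.0005] F along n -0.42 tool down err 0.0
```

```bash
python3 -m inch '[0,0.0009,0.0002,-0.0018,0,0,0.0019,0.0003,-0.0035,0,0,0.0028,0.0005,-0.0053,0,0,0.0038,0.0006,-0.007,0,0,0.0047,0.0008,-0.0088,0,0,0.0057,0.001,-0.0105,0,0,0.0066,0.0011,-0.0123,0,0,0.0076,0.0013,-0.014,0,0,0.0076,0.0013,-0.014,0,0,0.0076,0.0013,-0.014,0]' 120; python3 chk.py
```

```text
clock: 18.05
ee_pos: [0.5645, -0.2563, 0.1372]
eef_rot: [0.269, -3.127, 0.001]
contact_force: [-15.6, 2.7, 23.4]
finger_gap: 0.266
grip_force: 120.9
[ 0.5645 -0.2563  0.1372] [-15.59   2.67  23.35] [0.723 2.48  0.121]
along n -0.0093 perp [0.0013 0.     0.0007] F along n 27.64 tool down err 0.003
```

```bash
python3 -m inch '[0,-0.0004,0,0.0008,0,0,-0.0005,0,0.001,0,0,-0.0005,0,0.001,0,0,-0.0005,0,0.001,0]'; python3 chk.py; python3 tilt.py w12 | grep -E "disc|front"
python3 - <<'E'
from h import *
C=cam("side"); p,d=grab_frame("side"); h=cv2.cvtColor(p,cv2.COLOR_RGB2HSV); yy,xx=np.mgrid[:400,:640]
m=(h[...,0]>10)&(h[...,0]<35)&(h[...,1]>60)&(xx>352)&(xx<370)&(yy>236)&(yy<258); print("brass side px",m.sum())
E
python3 chk.py
```

```text
clock: 18.45
ee_pos: [0.5644, -0.2562, 0.1372]
eef_rot: [0.268, -3.128, 0.001]
contact_force: [-11.5, 3.0, 15.4]
finger_gap: 0.265
grip_force: 119.7
[ 0.5644 -0.2562  0.1372] [-11.51   2.98  15.36] [0.467 1.814 0.112]
along n -0.0092 perp [0.0012 0.0001 0.0007] F along n 18.68 tool down err 0.002
top disc 618 c [ 0.0038  0.0002 -0.0174] n [-0.491  0.004  0.871] tilt 0.513
front 79 c [ 0.0042 -0.0001  0.0061] n [ 0.869 -0.002  0.495] tilt 0.518
brass side px 0
[ 0.5644 -0.2562  0.1372] [-11.73   0.75  15.73] [0.455 1.754 0.115]
along n -0.0092 perp [0.0012 0.0001 0.0007] F along n 19.29 tool down err 0.002
```

```bash
python3 -c "
from rig import finish_job; print(finish_job())"
```

```text
the job is handed in; nothing more can be done
None
```

I opened the drawer about 143 mm and took out the coupler, tilting it in the gripper against the drawer's front panel to match the nipple's lean. It is pressed home on the nipple with about 19 N, aligned to roughly 0.02 rad and still gripped at 120 N. The nipple's depth is inferred, not read: it stopped giving at about 9 mm of estimated travel, which fits the stop. The job is handed in at about 18.6 s; no verdict was shown.

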